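# Open the slab roller four clicks

## Task

Open up the slab roller's gap by exactly four clicks: with a fingertip, push the steel stud of the thickness dial on top of the machine round counter-clockwise (seen from above), counting the clicks, and leave the dial resting in the fourth stop. Push it gently, do not pinch it, and leave the jar, the mug, the spatula and the bottle where they stand.

Things in the scene. Friction and masses are not known exactly. Their poses are not given: they have to be found in the camera images.
- slab_roller: Bench slab roller, fixed and stiff: a plywood bed 360 x 300 mm, 56 mm high, a steel roller over it, grey cheeks carrying a flat grey bridge 130 mm deep (its x) and 360 mm long (its y), top 150 mm above the table. An upright hand wheel outside its -y end. Origin: on the table under the middle of the machine; z up.
- thickness_dial: Black round click-stop dial, 92 mm across, 12 mm thick, flat on a dark round housing (116 mm across, 22 mm high, twelve white marks 30 degrees apart) on the bridge, up to 80 mm from its middle. It turns about the upright axis. Origin: on that axis at the dial's underside, 173 mm above the table; z up, x points from the axis to the stud, along a white line.
- dial_face (a point): Centre of the dial's flat upper face, on the axis, 185 mm above the table (a 2 mm high disc, 24 mm across, lies there). Click stops every 30 degrees: 3 to 4 N at the stud leaves a stop, resistance fades by half way, then the dial jumps to the next stop by itself and stays. Starts at rest in a stop, stud pointing any way; end stops 7 clicks counter-clockwise, 1 clockwise of it.
- stud_top (a point): Middle of the top of the dial's finger stud: an upright steel pin 13 mm in diameter that stands 26 mm high on the dial's upper face, its centre 38 mm from the dial's axis. The top is 211 mm above the table. Nothing else stands up from the dial.
- jar: Closed amber jar, 42 mm across and 45 mm high, standing loose on the bridge 115 to 145 mm from the bridge's middle towards the machine's +y end. Origin: centre of its underside. Leave it.
- mug: Terracotta mug, 76 mm across and 85 mm high with a handle, on the table beside the machine. Origin: centre of its underside. Leave it.
- spatula: Spatula lying on the machine's plywood bed, on the side towards the robot (machine's -x), along the bridge. Origin: in the middle of its length, at its underside; x along it. Leave it.
- bottle: White plastic bottle, 66 mm across and 170 mm high, on the table beside the machine. Origin: centre of its underside. Leave it.
Mind the look-alikes: they are no part of the job. Several things have the shape of the bottle; the one meant has the colours described above.

How it is judged:
On the way:
1. a finger pushes the dial and it has begun to turn (contact force between the fingers and thickness_dial above 0.3 N and distance of stud_top from where it was at the start of the episode above 0.004 m), for 0.02 s.
At the end, for the whole second after the job is handed in: The dial rests four clicks (120 degrees, within 8) counter-clockwise of its start, so its stud is 63 to 68 mm in a straight line from where it was, and is still. Jar, mug, spatula and bottle are within 20 mm of their places, not tipped (distance of stud_top from where it was at the start of the episode between 0.063 and 0.0683 m and angular speed of thickness_dial below 0.05 rad/s and distance of each of jar, mug, spatula, bottle from where it was at the start of the episode below 0.02 m and angle between each of jar, mug, spatula, bottle's own z axis and vertical below 0.2 rad); the robot touches nothing.
It fails at once if the dial is pinched or pushed with more than 25 N (contact force between the fingers and thickness_dial above 25 N).
It fails at once if the jar, mug, spatula or bottle is lifted, carried or pushed more than 20 mm (distance of any of jar, mug, spatula, bottle from where it was at the start of the episode above 0.02 m).
It also fails if it takes over 45 s, if anything falls off the work surface, if the arm or the gripper's body presses on something with over 40 N, if the wrist force passes 120 N, or if a joint passes its speed limit or range.

## Robot

A 6-joint arm with a two-finger parallel gripper is mounted at the origin on the work surface. World frame = base frame: x ahead of the robot, y to its left, z up, the work surface at z = 0. Lengths are in m, angles in rad, forces in N, time in s.
With the tool pointing down it reaches from about 0.35 to 0.975 m from the base axis. Payload 4.9 kg.
Tool frame: the origin (TCP) lies between the finger pads; the fingertips stand 22 mm ahead of it and the grasp point (between the pads) lies 3 mm ahead of it; z points along the fingers, y is the line along which they close (so a half turn about z gives the same grasp; the last joint's range is limited). The gripper opens to 85 mm and grips with 20 to 120 N. Pads are 22 mm wide; open, the fingers measure 114 mm over their backs; the gripper's body (76 mm by 85 mm) begins 54 mm behind the grasp point. The pads swing forward as they close: fully open they stand 13 mm farther back than shut.
Start: joints at [-1.344, 0.053, 1.613, -0, 1.476, -0.119], TCP at [0.212, -0.588, 0.253] pointing down, gripper open.
Joint ranges: [-3.01, 3.01], [-1.01, 2.22], [0.06, 2.58], [-1.02, 4.17], [0.09, 2.62], [-3.14, 3.14]. Speed limits (rad/s): [2.57, 2.57, 3.14, 3.14, 3.14, 3.14].

## Interface

Orientations are given as a unit quaternion [w, x, y, z].
In Python, from plant import state, grab_frame, get_calibration, job_done, recognise, regions_of gives the robot as it stands.
- The arm moves only by the tool apply_moves, never from a script. Its argument "targets" is a list of rows, each an object with "translation": the shift along the tool's x, y, z normalised to -1 to 1, where 1 is 100 mm, a list of three; "twist": the turn about the tool's z normalised to -1 to 1, where 1 is 0.1 rad; "hand": the opening, from 0 (shut) to 1 (fully open). A call has 1 to 8 rows; each row shifts and turns the commanded pose from where the row before left it, along the tool's axes as they then stand; what a row does not reach is not made up. A row lasts 1/10 s, in which the tool goes at most 50 mm and 8.59 degrees, less where a joint would pass 70% of its speed; a pose out of reach is approached as far as the arm can. A call with a number of a shift or a turn outside -1 to 1 is refused whole. A call with a gripper value outside its range is refused whole. The fingers move at their own pace and stop on an object; the grip force is fixed at half the most. Time passes only in rows, so rows that do not move let the fingers close. It gives the time, the measured TCP pose, the force, the opening and the grip force at its end, in the units of the state.
- state(): the state, without advancing time (a new reading comes with each control period).
- grab_frame(name): name is "side" or "top"; returns the picture (384x512x3 uint8, red, green, blue); there is no depth.
- get_calibration(name): a dict with "camera_matrix" (3x3 intrinsics, pixels), "pose" (4x4, takes a point from camera to world coordinates). Camera axes: x right, y up, looking along -z (the intrinsics and any distortion apply to the point x, -y, -z); pixel columns grow to the right and rows downward; lengths in m; the calibration is good to about 2 mm. A picture is of the moment at which its call begins. get_calibration takes no time and is no camera call.
- job_done(): hands the job in; it is judged then, once.
Trained networks look in the newest picture that a camera, given by its name, has taken for a name from the list of things; names that differ only in an ending like _2 or _b are one class to them, and where a whole thing is asked for, a point or a joint stands for the part that bears it (a point fixed in the world has none). Each returns a list of dicts, best first, with "score" (0 to 1); they miss things now and then, are a little off and sometimes report something else, mostly with a low value. They report only what shows in the picture. A call takes as long as a camera call. They do not tell look-alikes from the thing itself.
- recognise(camera, query): "point" ([x, y, z] in m, in world coordinates, good to about 4 mm: the middle of the surface that is visible of it).
- regions_of(camera, query): "pixels" (384x512 bool, what is visible of it).
The state is a dict: "time": time; "joint_pos": joint angles; "joint_vel": joint speeds; "joint_efforts": joint torques, N m; "tool_pos": TCP position; "tool_rot": TCP orientation; "contact_force": force on the tool from outside, world axes, zero at the start; "ft_torque": the same for the moment, N m; "gripper_width": opening from 0.0 (shut) to 1.0 (fully open); "grasp_force": force on a finger pad.
Only numpy, scipy, OpenCV 4.12 (cv2) and the standard library are available. Lean on these libraries where they do the work, as an engineer would, in place of code of your own. Each camera call takes 0.05 s, during which the arm holds its last target. There are 200 camera calls.

## Working session

There is one attempt and no reset: what is moved stays moved. The work goes in short steps, Python scripts to look and compute and a tool call to move; the robot and the scene stay as the last step left them, time stands still between calls to the robot, and variables do not carry over. Pictures are saved under pics/ and viewed, at most 10 in all, crops included, and the job is handed in when it is done.

Besides the shell and the picture viewer there is one more tool, called after ">>>" as name(argument=value, ...), one argument or row to a line, values as JSON. apply_moves: Moves the arm, as the interface text tells. Its arguments: {"type":"object","properties":{"targets":{"type":"array"}},"required":["targets"]}

```bash
mkdir -p pics
cat > h.py <<'E'
import numpy as np, cv2
from plant import *
def ray(cam,u,v):
    c=get_calibration(cam);K=np.array(c["camera_matrix"]);P=np.array(c["pose"])
    d=np.linalg.inv(K)@[u,v,1]; d=P[:3,:3]@[d[0],-d[1],-d[2]]
    return P[:3,3],d
def at_z(cam,u,v,z):
    o,d=ray(cam,u,v); return o+d*(z-o[2])/d[2]
def proj(cam,p):
    c=get_calibration(cam);K=np.array(c["camera_matrix"]);P=np.array(c["pose"])
    q=P[:3,:3].T@(np.array(p)-P[:3,3]); w=K@[q[0],-q[1],-q[2]]; return w[:2]/w[2]
E
python3 - <<'E'
from h import *
a=grab_frame("side");b=grab_frame("top")
cv2.imwrite("pics/a.png",cv2.cvtColor(a,cv2.COLOR_RGB2BGR));cv2.imwrite("pics/b.png",cv2.cvtColor(b,cv2.COLOR_RGB2BGR))
for c in("side","top"):
  print(c,np.round(get_calibration(c)["pose"],3)[:3].tolist(), get_calibration(c).keys())
  for q in("thickness_dial","dial_face","stud_top","jar","mug","bottle","slab_roller"):
    print(q,[(np.round(r["point"],3).tolist(),round(r["score"],2),np.round(proj(c,r["point"])).tolist()) for r in recognise(c,q)])
s=state();print(s["time"],s["tool_pos"],s["tool_rot"],s["contact_force"])
E
```

```text
side [[-0.951, 0.222, -0.215, 0.319], [-0.31, -0.69, 0.654, 0.711], [-0.003, 0.689, 0.725, 0.915]] dict_keys(['camera_matrix', 'pose'])
thickness_dial [([0.513, -0.14, 0.183], 0.57, [279.0, 147.0])]
dial_face [([0.515, -0.133, 0.184], 0.9, [278.0, 148.0])]
stud_top [([0.514, -0.132, 0.181], 0.94, [278.0, 149.0])]
jar [([0.466, 0.071, 0.188], 0.6, [275.0, 197.0]), ([0.376, -0.011, 0.062], 0.29, [309.0, 212.0])]
mug [([0.523, -0.504, 0.052], 0.58, [298.0, 117.0])]
bottle [([0.522, 0.397, 0.11], 0.66, [213.0, 313.0]), ([0.404, 0.447, 0.113], 0.66, [255.0, 350.0]), ([0.524, 0.514, 0.114], 0.64, [191.0, 363.0]), ([0.513, -0.136, 0.181], 0.63, [279.0, 149.0]), ([0.376, -0.012, 0.063], 0.18, [309.0, 212.0])]
slab_roller [([0.493, 0.012, 0.056], 0.82, [270.0, 210.0])]
top [[0.025, 0.995, -0.1, 0.438], [-1.0, 0.026, 0.009, -0.003], [0.012, 0.1, 0.995, 1.254]] dict_keys(['camera_matrix', 'pose'])
thickness_dial [([0.517, -0.142, 0.188], 0.73, [300.0, 203.0])]
dial_face [([0.515, -0.147, 0.187], 0.59, [301.0, 204.0])]
stud_top [([0.516, -0.143, 0.19], 0.69, [300.0, 203.0])]
jar [([0.469, 0.059, 0.195], 0.64, [233.0, 217.0])]
mug []
bottle [([0.531, 0.37, 0.114], 0.93, [140.0, 196.0]), ([0.416, 0.416, 0.112], 0.73, [124.0, 232.0])]
slab_roller [([0.51, -0.062, 0.056], 0.89, [271.0, 207.0])]
0.8 [ 0.2118354  -0.58799674  0.25334785] [ 3.25608478e-05  9.85089612e-01  1.72042013e-01 -4.90771689e-06] [-0.16272691  0.0475482  -0.15330321]
```

View pics/a.png

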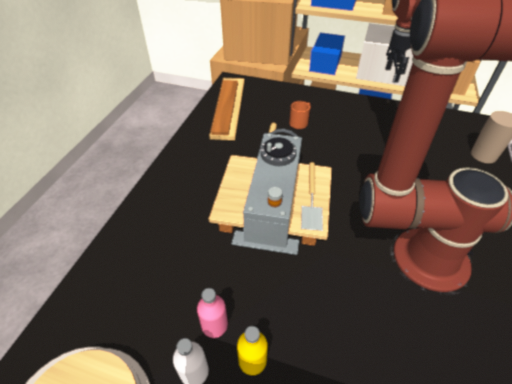

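View pics/b.png

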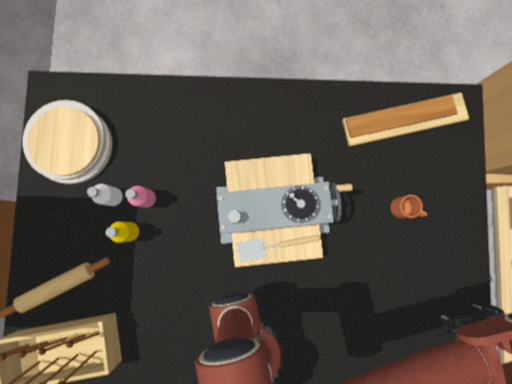

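The side picture shows the dial at (280,149), the jar at (275,197), the mug at (300,115), and white, pink and yellow bottles at (190,362), (212,313) and (253,350). In the top picture the dial is at (300,203), the jar at (235,216), the mug at (407,207) and the white bottle at (105,194). The only black dial is the one on the bridge. The hand wheel (345,200 top) is upright, so it can't be confused with it. Next is a close crop to find the stud.

Run:
```python
from h import *
a=cv2.imread("pics/a.png");b=cv2.imread("pics/b.png")
f=lambda i,u,v:cv2.resize(i[v-28:v+28,u-28:u+28],(400,400),interpolation=cv2.INTER_CUBIC)
cv2.imwrite("pics/c.png",np.hstack([f(a,280,149),f(b,300,203)]))
for cam in("side","top"):
  for q in ("thickness_dial","stud_top","dial_face"):
    for r in regions_of(cam,q)[:1]:
      m=r["pixels"];v,u=np.nonzero(m);(c,ax,an)=cv2.fitEllipse(cv2.findContours(m.astype(np.uint8),0,1)[0][0]) 
      print(cam,q,m.sum(),u.mean(),v.mean(),u.min(),u.max(),v.min(),v.max(),c,ax,at_z(cam,*c,.173))
```

```text
side thickness_dial 485 278.91752577319585 147.58350515463917 264 294 138 157 (278.932373046875, 147.59884643554688) (19.180086135864258, 29.889612197875977) [ 0.51521769 -0.15055667  0.173     ]
side stud_top 465 278.47956989247314 147.58064516129033 264 292 137 158 (278.453125, 147.58563232421875) (19.9813175201416, 27.631103515625) [ 0.51669603 -0.15014985  0.173     ]
side dial_face 459 278.0326797385621 147.15686274509804 264 292 137 157 (277.990966796875, 147.1448516845703) (19.01265525817871, 28.523096084594727) [ 0.51868115 -0.15180304  0.173     ]
top thickness_dial 740 300.21216216216214 202.63918918918918 285 316 188 217 (300.2056884765625, 202.62657165527344) (29.352121353149414, 30.3692569732666) [ 0.51942969 -0.146285    0.173     ]
top stud_top 692 300.3959537572254 203.01156069364163 286 315 189 217 (300.3876647949219, 203.0169219970703) (28.384960174560547, 29.27618408203125) [ 0.51822904 -0.14686611  0.173     ]
top dial_face 699 300.14020028612305 203.1788268955651 286 315 189 218 (300.13116455078125, 203.1790771484375) (28.67787742614746, 29.27999496459961) [ 0.51770395 -0.14607476  0.173     ]
```

View pics/c.png

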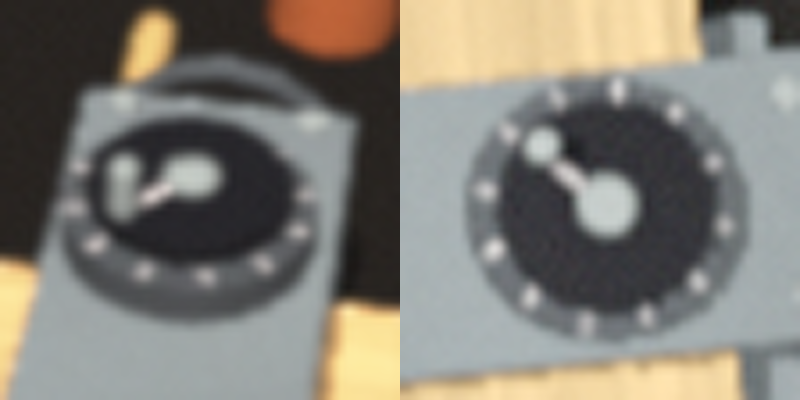

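The crop shows the stud as a pale pin up-left of the grey centre disc. In the top view the stud top is at about (291.5,195) and the disc at (300.3,203.2). In the side view they are at about (268.7,143) and (278.4,145.1).

Run:
```python
from h import *
t=lambda u,v,cu,cv:(cu-28+(u+.5)/7.143-.5,cv-28+(v+.5)/7.143-.5)
T={"face":(t(206,205,300,203),t(192,176,280,149),.187),"stud":(t(143,146,300,203),t(123,160,280,149),.211)}
for k,(a,b,z) in T.items():
  o1,d1=ray("top",*a);o2,d2=ray("side",*b)
  s=np.linalg.lstsq(np.c_[d1,-d2],o2-o1,rcond=None)[0]
  print(k,np.round((o1+d1*s[0]+o2+d2*s[1])/2,4),np.linalg.norm(o1+d1*s[0]-o2-d2*s[1]),at_z("top",*a,z),at_z("side",*b,z),a,b)
from scipy.spatial.transform import Rotation as R
q=state()["tool_rot"];print(R.from_quat(np.r_[q[1:],q[0]]).as_matrix().round(3))
```

```text
face [ 0.5162 -0.1451  0.187 ] 0.00037922391068259675 [ 0.51641288 -0.14507646  0.187     ] [ 0.51602969 -0.14509324  0.187     ] (300.4094218115638, 203.26942461150776) (278.44946101077977, 145.2095058098838)
stud [ 0.5391 -0.1146  0.214 ] 0.0012228707476227535 [ 0.53881954 -0.11504895  0.211     ] [ 0.54069167 -0.11809668  0.211     ] (291.58959820803585, 195.00958980820383) (268.7896542069159, 142.96955060898782)
[[ 0.941  0.339  0.   ]
 [ 0.339 -0.941 -0.   ]
 [-0.     0.    -1.   ]]
```

Axis C is about (0.516, −0.145) and the stud sits at about 51°, which matches its 38 mm radius. I'll shut the gripper and push with the finger edge, tool −x along the tangent, turning the tool with the dial. First I lift and go across.

>>> apply_moves(
  targets=[
    {"translation": [0,0,-0.4],"twist": 0,"hand": 0},
    {"translation": [0,0,-0.3],"twist": 0,"hand": 0},
    {"translation": [0.4,-0.25,0],"twist": 0,"hand": 0},
    {"translation": [0.4,-0.25,0],"twist": 0,"hand": 0},
    {"translation": [0.4,-0.25,0],"twist": 0,"hand": 0},
    {"translation": [0.4,-0.25,0],"twist": 0,"hand": 0},
    {"translation": [0.4,-0.25,0],"twist": 0,"hand": 0},
    {"translation": [0.4,-0.25,0],"twist": 0,"hand": 0},
  ],
)

```text
time: 1.9
tool_pos: [0.3876, -0.3639, 0.3235]
tool_rot: [0.0, 0.985, 0.172, 0.0]
contact_force: [1.0, -0.7, -0.3]
gripper_width: 0.005
grasp_force: 0.0
```

>>> apply_moves(
  targets=[
    {"translation": [0.4,-0.25,0],"twist": 0,"hand": 0},
    {"translation": [0.4,-0.25,0],"twist": 0,"hand": 0},
    {"translation": [0.4,-0.25,0],"twist": 0,"hand": 0},
    {"translation": [0.4,-0.25,0],"twist": 0,"hand": 0},
    {"translation": [0,0,0],"twist": 1,"hand": 0},
    {"translation": [0,0,0],"twist": 1,"hand": 0},
    {"translation": [0,0,0],"twist": 1,"hand": 0},
    {"translation": [0,0,0],"twist": 1,"hand": 0},
  ],
)

```text
time: 2.7
tool_pos: [0.5036, -0.2169, 0.3233]
tool_rot: [0.0, 1.0, -0.029, 0.0]
contact_force: [-0.5, -0.3, 0.5]
gripper_width: -0.001
grasp_force: 0.0
```

>>> apply_moves(
  targets=[
    {"translation": [0,0,0],"twist": 1,"hand": 0},
    {"translation": [0,0,0],"twist": 1,"hand": 0},
    {"translation": [0,0,0],"twist": 1,"hand": 0},
    {"translation": [0,0,0],"twist": 1,"hand": 0},
    {"translation": [0,0,0],"twist": 1,"hand": 0},
    {"translation": [0,0,0],"twist": 1,"hand": 0},
    {"translation": [0,0,0],"twist": 0.2,"hand": 0},
    {"translation": [0,0,0],"twist": 0,"hand": 0},
  ],
)

```text
time: 3.5
tool_pos: [0.5034, -0.2172, 0.3233]
tool_rot: [-0.0, 0.944, -0.33, 0.0]
contact_force: [0.2, 0.0, -0.1]
gripper_width: -0.001
grasp_force: 0.0
```

```bash
cat >> h.py <<'E'
C=np.array([.516,-.145])
def rep():
    s=state();p=np.array(s["tool_pos"]);q=s["tool_rot"]
    from scipy.spatial.transform import Rotation as R
    M=R.from_quat(np.r_[q[1:],q[0]]).as_matrix()
    print("t",s["time"],"p",p.round(4),"yaw",np.degrees(np.arctan2(M[1,0],M[0,0])).round(1),"F",np.round(s["contact_force"],2),"w",s["gripper_width"])
    print("TCP rel C in tool frame mm",((M.T@np.r_[p[:2]-C,0])*1000).round(1))
    return p,M
E
python3 - <<'E'
from h import *
p,M=rep(); print("to entry, tool mm",M.T@(np.array([.562,-.134,.222])-p)*1000)
f=lambda c,u,v:cv2.resize(cv2.cvtColor(grab_frame(c),cv2.COLOR_RGB2BGR)[v-35:v+35,u-35:u+35],(400,400),interpolation=cv2.INTER_CUBIC)
cv2.imwrite("pics/d.png",np.hstack([f("side",280,135),f("top",300,203)]))
E
```

```text
t 3.5 p [ 0.5034 -0.2172  0.3233] yaw -38.5 F [ 0.16  0.05 -0.11] w -0.0005852723312365343
TCP rel C in tool frame mm [35.1 64.3 -0. ]
to entry, tool mm [  -6.00740303 -101.57506728  101.33158684]
```

View pics/d.png

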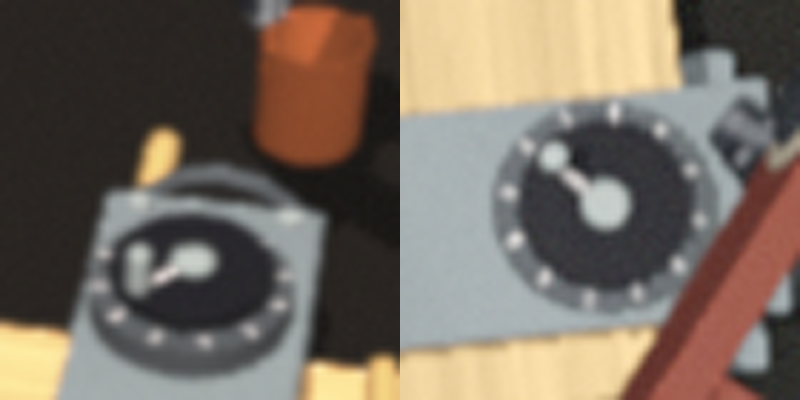

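The dial and stud are unchanged, and the fingertip is off to the right at about (350,140) in the top crop. Next I go to the entry point and down.

>>> apply_moves(
  targets=[
    {"translation": [-0.03,-0.35,0],"twist": 0,"hand": 0},
    {"translation": [-0.03,-0.35,0],"twist": 0,"hand": 0},
    {"translation": [0,-0.32,0],"twist": 0,"hand": 0},
    {"translation": [0,0,0.3],"twist": 0,"hand": 0},
    {"translation": [0,0,0.3],"twist": 0,"hand": 0},
    {"translation": [0,0,0.25],"twist": 0,"hand": 0},
    {"translation": [0,0,0.1],"twist": 0,"hand": 0},
    {"translation": [0,0,0.06],"twist": 0,"hand": 0},
  ],
)

```text
time: 4.4
tool_pos: [0.5621, -0.1337, 0.2213]
tool_rot: [-0.0, 0.944, -0.331, -0.001]
contact_force: [0.6, 0.3, 0.2]
gripper_width: 0.001
grasp_force: 0.0
```

Run:
```python
from h import *
rep()
f=lambda c,u,v:cv2.resize(cv2.cvtColor(grab_frame(c),cv2.COLOR_RGB2BGR)[v-35:v+35,u-35:u+35],(400,400),interpolation=cv2.INTER_CUBIC)
cv2.imwrite("pics/e.png",np.hstack([f("side",280,135),f("top",300,203)]))
```

```text
t 4.4 p [ 0.5621 -0.1337  0.2213] yaw -38.6 F [0.65 0.31 0.21] w 0.0008870057559850794
TCP rel C in tool frame mm [ 28.9 -37.6  -0.1]
```

View pics/e.png

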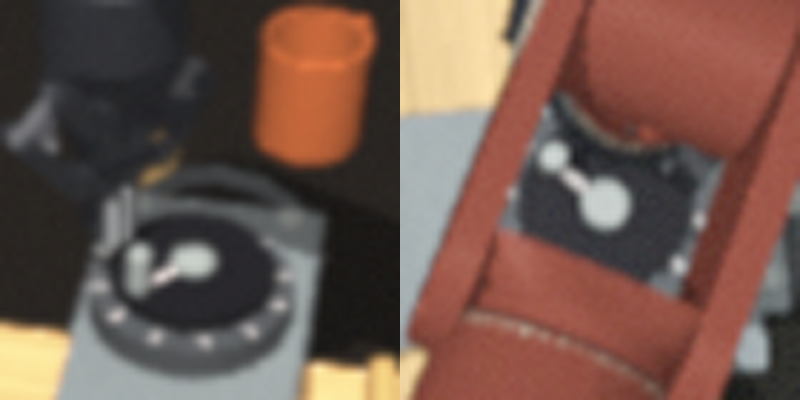

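The finger is behind the stud, clockwise of it, and clear of the dial. I lower it 4 mm and close the gap gently.

>>> apply_moves(
  targets=[
    {"translation": [0,0,0.04],"twist": 0,"hand": 0},
    {"translation": [-0.03,0,0],"twist": 0,"hand": 0},
    {"translation": [-0.03,0,0],"twist": 0,"hand": 0},
    {"translation": [-0.03,0,0],"twist": 0,"hand": 0},
    {"translation": [0,0,0],"twist": 0,"hand": 0},
  ],
)

```text
time: 5.0
tool_pos: [0.5552, -0.1279, 0.2187]
tool_rot: [-0.0, 0.944, -0.331, 0.0]
contact_force: [-0.4, 0.1, 0.2]
gripper_width: -0.001
grasp_force: 0.0
```

```bash
python3 -c "
from h import *
rep()"
```

```text
t 5.0 p [ 0.5552 -0.1279  0.2187] yaw -38.6 F [-0.35  0.06  0.18] w -0.0006536206419021533
TCP rel C in tool frame mm [ 20.  -37.8   0. ]
```

>>> apply_moves(
  targets=[
    {"translation": [-0.027,-0.013,0],"twist": -0.7,"hand": 0},
    {"translation": [-0.027,-0.013,0],"twist": -0.7,"hand": 0},
    {"translation": [-0.027,-0.013,0],"twist": -0.7,"hand": 0},
  ],
)

```text
time: 5.3
tool_pos: [0.5516, -0.121, 0.2187]
tool_rot: [0.001, 0.973, -0.229, 0.001]
contact_force: [2.9, -1.5, -1.7]
gripper_width: -0.002
grasp_force: 1.5
```

>>> apply_moves(
  targets=[
    {"translation": [-0.027,-0.013,0],"twist": -0.7,"hand": 0},
    {"translation": [-0.027,-0.013,0],"twist": -0.7,"hand": 0},
    {"translation": [-0.027,-0.013,0],"twist": -0.7,"hand": 0},
  ],
)

```text
time: 5.6
tool_pos: [0.5451, -0.1137, 0.2186]
tool_rot: [0.0, 0.992, -0.125, 0.0]
contact_force: [-1.5, -0.1, 0.4]
gripper_width: 0.004
grasp_force: 0.0
```

Run:
```python
from h import *
rep()
f=lambda c,u,v:cv2.resize(cv2.cvtColor(grab_frame(c),cv2.COLOR_RGB2BGR)[v-35:v+35,u-35:u+35],(400,400),interpolation=cv2.INTER_CUBIC)
cv2.imwrite("pics/f.png",np.hstack([f("side",280,135),f("top",300,203)]))
```

```text
t 5.6 p [ 0.5451 -0.1137  0.2186] yaw -14.4 F [-1.53 -0.12  0.45] w 0.003825181424998991
TCP rel C in tool frame mm [ 20.4 -37.5   0. ]
```

View pics/f.png

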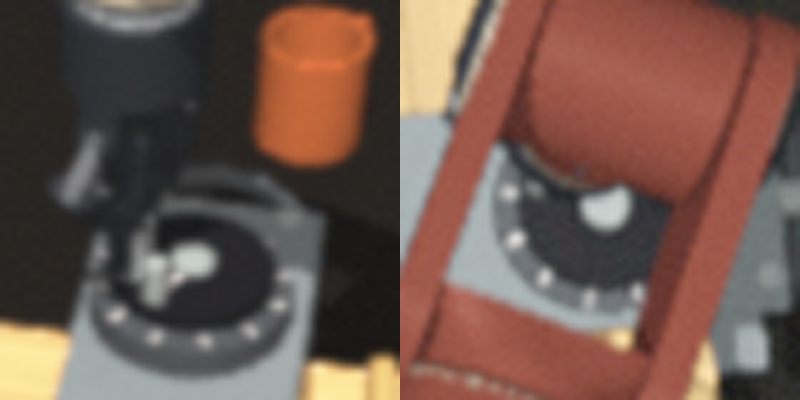

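The force peaked at about 3 N and then fell off, and the stud moved on to (157,262) in the side crop, so that is click 1. Now click 2, turning the finger 30°.

>>> apply_moves(
  targets=[
    {"translation": [-0.025,-0.012,0],"twist": -0.65,"hand": 0},
    {"translation": [-0.025,-0.012,0],"twist": -0.65,"hand": 0},
    {"translation": [-0.025,-0.012,0],"twist": -0.65,"hand": 0},
    {"translation": [-0.025,-0.012,0],"twist": -0.65,"hand": 0},
  ],
)

```text
time: 6.1
tool_pos: [0.5367, -0.1076, 0.2185]
tool_rot: [0.0, 1.0, 0.003, 0.001]
contact_force: [3.3, -1.6, -2.2]
gripper_width: -0.0
grasp_force: 1.9
```

>>> apply_moves(
  targets=[
    {"translation": [-0.025,-0.012,0],"twist": -0.65,"hand": 0},
    {"translation": [-0.025,-0.012,0],"twist": -0.65,"hand": 0},
  ],
)

```text
time: 6.3
tool_pos: [0.5314, -0.1053, 0.2185]
tool_rot: [0.0, 0.998, 0.068, 0.001]
contact_force: [2.1, -1.1, -0.7]
gripper_width: 0.002
grasp_force: 1.0
```

>>> apply_moves(
  targets=[
    {"translation": [-0.025,-0.012,0],"twist": -0.65,"hand": 0},
    {"translation": [-0.025,-0.012,0],"twist": -0.65,"hand": 0},
  ],
)

```text
time: 6.5
tool_pos: [0.5256, -0.1037, 0.2184]
tool_rot: [0.0, 0.991, 0.133, 0.0]
contact_force: [1.0, 0.9, 0.2]
gripper_width: -0.002
grasp_force: 0.0
```

Run:
```python
from h import *
rep()
f=lambda c,u,v:cv2.resize(cv2.cvtColor(grab_frame(c),cv2.COLOR_RGB2BGR)[v-35:v+35,u-35:u+35],(400,400),interpolation=cv2.INTER_CUBIC)
cv2.imwrite("pics/g.png",np.hstack([f("side",280,135),f("top",300,203)]))
for a in range(50,200,10):
  u,v=proj("side",[*(C+.038*np.array([np.cos(np.radians(a)),np.sin(np.radians(a))])),.211]); print(a,((u-245)*5.714).round(),((v-100)*5.714).round(),end="; ")
```

```text
t 6.5 p [ 0.5256 -0.1037  0.2184] yaw 15.3 F [1.02 0.9  0.23] w -0.002415075306578473
TCP rel C in tool frame mm [ 20.1 -37.3  -0. ]
50 135.0 248.0; 60 143.0 254.0; 70 152.0 260.0; 80 163.0 264.0; 90 175.0 267.0; 100 187.0 269.0; 110 199.0 269.0; 120 211.0 268.0; 130 223.0 266.0; 140 234.0 262.0; 150 243.0 258.0; 160 251.0 252.0; 170 257.0 245.0; 180 261.0 238.0; 190 263.0 230.0;
```

View pics/g.png

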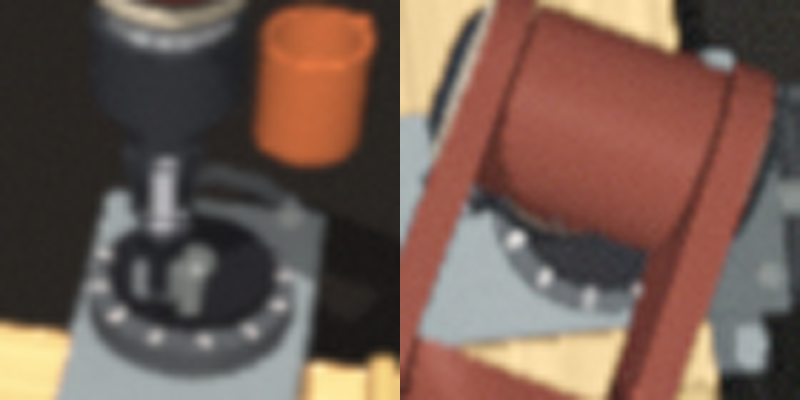

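The stud is now at about (197,265) in the side crop, roughly 110°, so two clicks are done. Clicks 3 and 4 use the same finger steps.

>>> apply_moves(
  targets=[
    {"translation": [-0.025,-0.012,0],"twist": -0.65,"hand": 0},
    {"translation": [-0.025,-0.012,0],"twist": -0.65,"hand": 0},
    {"translation": [-0.025,-0.012,0],"twist": -0.65,"hand": 0},
    {"translation": [-0.025,-0.012,0],"twist": -0.65,"hand": 0},
  ],
)

```text
time: 7.0
tool_pos: [0.5153, -0.1026, 0.2185]
tool_rot: [0.0, 0.966, 0.26, 0.001]
contact_force: [3.9, 1.3, -2.2]
gripper_width: -0.0
grasp_force: 1.9
```

>>> apply_moves(
  targets=[
    {"translation": [-0.025,-0.012,0],"twist": -0.65,"hand": 0},
    {"translation": [-0.025,-0.012,0],"twist": -0.65,"hand": 0},
  ],
)

```text
time: 7.2
tool_pos: [0.5096, -0.1031, 0.2184]
tool_rot: [0.0, 0.947, 0.322, 0.001]
contact_force: [2.1, 1.3, -1.1]
gripper_width: -0.0
grasp_force: 1.0
```

>>> apply_moves(
  targets=[
    {"translation": [-0.025,-0.012,0],"twist": -0.65,"hand": 0},
    {"translation": [-0.025,-0.012,0],"twist": -0.65,"hand": 0},
  ],
)

```text
time: 7.4
tool_pos: [0.5037, -0.1047, 0.2184]
tool_rot: [0.0, 0.924, 0.383, 0.0]
contact_force: [0.2, 0.1, 0.2]
gripper_width: -0.001
grasp_force: 0.1
```

Run:
```python
from h import *
rep()
f=lambda c,u,v:cv2.resize(cv2.cvtColor(grab_frame(c),cv2.COLOR_RGB2BGR)[v-35:v+35,u-35:u+35],(400,400),interpolation=cv2.INTER_CUBIC)
cv2.imwrite("pics/i.png",np.hstack([f("side",280,135),f("top",300,203)]))
```

```text
t 7.4 p [ 0.5037 -0.1047  0.2184] yaw 45.0 F [0.2  0.13 0.16] w -0.0005629619465176448
TCP rel C in tool frame mm [ 19.9 -37.2  -0. ]
```

View pics/i.png

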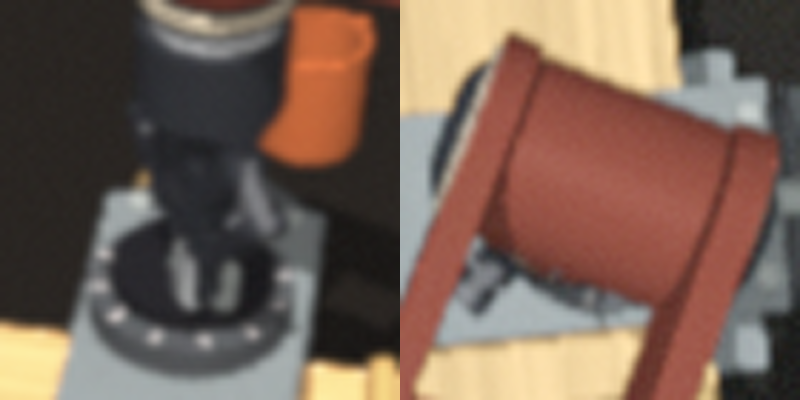

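The stud is at about (230,268) in the side crop, roughly 140°, so three clicks are done. One more to go.

>>> apply_moves(
  targets=[
    {"translation": [-0.025,-0.012,0],"twist": -0.65,"hand": 0},
    {"translation": [-0.025,-0.012,0],"twist": -0.65,"hand": 0},
    {"translation": [-0.025,-0.012,0],"twist": -0.65,"hand": 0},
    {"translation": [-0.025,-0.012,0],"twist": -0.65,"hand": 0},
  ],
)

```text
time: 7.9
tool_pos: [0.4942, -0.1088, 0.2185]
tool_rot: [-0.0, 0.867, 0.499, 0.001]
contact_force: [2.7, 2.2, -0.9]
gripper_width: 0.0
grasp_force: 1.9
```

>>> apply_moves(
  targets=[
    {"translation": [-0.025,-0.012,0],"twist": -0.65,"hand": 0},
    {"translation": [-0.025,-0.012,0],"twist": -0.65,"hand": 0},
  ],
)

```text
time: 8.1
tool_pos: [0.4895, -0.1121, 0.2184]
tool_rot: [-0.0, 0.832, 0.554, 0.001]
contact_force: [2.3, 2.0, -1.5]
gripper_width: -0.002
grasp_force: 1.1
```

>>> apply_moves(
  targets=[
    {"translation": [-0.025,-0.012,0],"twist": -0.65,"hand": 0},
  ],
)

```text
time: 8.2
tool_pos: [0.4873, -0.1141, 0.2184]
tool_rot: [-0.0, 0.814, 0.581, 0.001]
contact_force: [0.7, 1.3, 1.1]
gripper_width: -0.001
grasp_force: 0.6
```

```bash
python3 -c "
from h import *
rep()"
```

```text
t 8.2 p [ 0.4873 -0.1141  0.2184] yaw 71.1 F [0.71 1.34 1.05] w -0.0008523583509719017
TCP rel C in tool frame mm [ 19.9 -37.2   0. ]
```

>>> apply_moves(
  targets=[
    {"translation": [-0.025,-0.012,0],"twist": -0.65,"hand": 0},
    {"translation": [0,0,0],"twist": 0,"hand": 0},
  ],
)

```text
time: 8.4
tool_pos: [0.4851, -0.1166, 0.2184]
tool_rot: [0.0, 0.795, 0.606, 0.0]
contact_force: [0.4, -0.6, -1.2]
gripper_width: 0.0
grasp_force: 0.0
```

>>> apply_moves(
  targets=[
    {"translation": [0.05,0,0],"twist": 0,"hand": 0},
    {"translation": [0.1,0,0],"twist": 0,"hand": 0},
    {"translation": [0,0,-0.3],"twist": 0,"hand": 0},
    {"translation": [0,0,-0.4],"twist": 0,"hand": 0},
    {"translation": [0.3,0,-0.3],"twist": 0,"hand": 0},
    {"translation": [0.4,0,0],"twist": 0,"hand": 0},
    {"translation": [0.4,0,0],"twist": 0,"hand": 0},
    {"translation": [0.4,0,0],"twist": 0,"hand": 0},
  ],
)

```text
time: 9.2
tool_pos: [0.5286, 0.0451, 0.3189]
tool_rot: [0.0, 0.795, 0.607, 0.001]
contact_force: [-0.1, -0.2, -0.5]
gripper_width: 0.002
grasp_force: 0.0
```

Run:
```python
from h import *
rep()
f=lambda c,u,v:cv2.resize(cv2.cvtColor(grab_frame(c),cv2.COLOR_RGB2BGR)[v-35:v+35,u-35:u+35],(400,400),interpolation=cv2.INTER_CUBIC)
cv2.imwrite("pics/j.png",np.hstack([f("side",280,135),f("top",300,203)]))
for c in("side","top"):
  for q in("jar","mug","bottle"): print(c,q,[np.round(r["point"],3).tolist() for r in recognise(c,q)[:3]])
```

```text
t 9.2 p [0.5286 0.0451 0.3189] yaw 74.7 F [-0.13 -0.17 -0.49] w 0.0021706036467096404
TCP rel C in tool frame mm [186.7 -37.9   0. ]
side jar [[0.469, 0.071, 0.189]]
side mug [[0.521, -0.503, 0.054]]
side bottle [[0.523, 0.512, 0.112], [0.403, 0.45, 0.111], [0.522, 0.4, 0.109]]
top jar [[0.468, 0.054, 0.198]]
top mug [[0.527, -0.542, 0.046]]
top bottle [[0.417, 0.415, 0.113], [0.534, 0.49, 0.112]]
```

View pics/j.png

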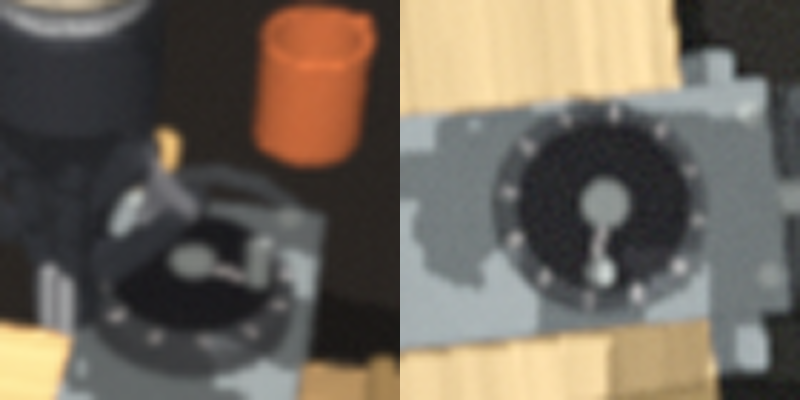

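The dial's line now points almost straight down in the top crop, with the stud top at (600,272). Corrected for parallax that is about 171°, or 120° from the start. Side-camera estimates of jar, mug and bottle agree with the start to within a few mm, the spatula was never approached, and the hand is clear.

```bash
python3 -c "
from plant import *
print(job_done())"
```

```text
the job is handed in; nothing more can be done
None
```

I pushed the dial four clicks counter-clockwise (about 120° in the camera images), left it resting in the fourth stop with the hand clear, and handed the job in; no result came back.

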